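# Open the dial lock of the key box and present the shackle

### The arm

A 6-joint arm with a two-finger parallel gripper is mounted at the origin on a cart in front of the work surface, level with it; the furniture and walls round the work are solid. World frame = base frame: x ahead of the robot, y to its left, z up, the work surface at z = 0. Lengths are in m, angles in rad, forces in N, time in s.
With the tool pointing down it reaches from about 0.325 to 0.875 m from the base axis. Payload 4.4 kg.
Tool frame: the origin (TCP) lies on the front face of the gripper's body, between the roots of the fingers; the fingertips stand 73 mm ahead of it and the grasp point (between the pads) lies 54 mm ahead of it; z points along the fingers, y is the line along which they close (so a half turn about z gives the same grasp; the last joint's range is limited). The gripper opens to 85 mm and grips with 20 to 120 N. Pads are 22 mm wide; open, the fingers measure 114 mm over their backs; the gripper's body (76 mm by 85 mm) begins 54 mm behind the grasp point. The pads swing forward as they close: fully open they stand 13 mm farther back than shut.
Start: joints at [-1.284, 0.207, 1.542, -0, 1.393, -0.15], TCP at [0.243, -0.521, 0.304] pointing down, gripper open.
Joint ranges: [-2.73, 2.73], [-0.86, 2.22], [0.23, 2.46], [-1.11, 4.25], [0.08, 2.63], [-2.82, 2.82]. Speed limits (rad/s): [2.79, 2.79, 3.14, 3.14, 3.14, 3.14].

### API

Orientations are given as a unit quaternion [w, x, y, z].
In Python, from workcell import * gives the robot as it stands. The module is installed in compiled form; this text tells all that it offers.
- The arm moves only by the tool send_rows, never from a script. Its argument "increments" is a list of rows, each an object of numbers: "tx", "ty", "tz": the shift along the tool's x, y, z in m; "ax", "ay", "az": the turn, a rotation vector about the tool's x, y, z in degrees; "claw": the closure, from 0 (fully open) to 1 (shut). In form: [{"tx": .., "ty": .., "tz": .., "ax": .., "ay": .., "az": .., "claw": ..}, ...]. A call has 1 to 12 rows; each row shifts and turns the commanded pose from where the row before left it, along the tool's axes as they then stand; what a row does not reach is not made up. A row lasts 1/12 s, in which the tool goes at most 41.7 mm and 7.16 degrees, less where a joint would pass 70% of its speed; a pose out of reach is approached as far as the arm can. A call is refused whole if a number of a shift passes 0.0417 or a number of a turn 7.16, either way. A call with a gripper value outside its range is refused whole. The fingers move at their own pace and stop on an object; "grip_force" is the grip in N (left out, the last holds). Time passes only in rows, so rows that do not move let the fingers close. It gives the time, the measured TCP pose, the force, the opening and the grip force at its end, in the units of the state.
- observe(): the state, without advancing time (a new reading comes with each control period).
- camera(name): name is "side" or "top"; returns the picture (400x640x3 uint8, red, green, blue); there is no depth.
- camera_params(name): a dict with "fx", "fy", "cx", "cy" (pixels), "pose" (4x4, takes a point from camera to world coordinates). Camera axes: x right, y down, z forward; pixel columns grow to the right and rows downward; lengths in m; the calibration is good to about 2 mm. A picture is of the moment at which its call begins. camera_params takes no time and is no camera call.
- finish_job(): hands the job in; it is judged then, once.
The state is a dict: "time": time; "joints": joint angles; "dq": joint speeds; "tau": joint torques, N m; "eef_pos": TCP position; "tool_rot": TCP orientation; "contact_force": force on the tool from outside, world axes, zero at the start; "ft_torque": the same for the moment, N m; "grip_width": opening from 0.0 (shut) to 1.0 (fully open); "finger_force": force on a finger pad.
Only numpy, scipy, OpenCV 4.12 (cv2) and the standard library are available. Lean on these libraries where they do the work, as an engineer would, in place of code of your own. Each camera call takes 0.05 s, during which the arm holds its last target. There are 200 camera calls.

### The job

The grey key box is locked. Push the loose square-bored knob fully home on the square spindle of the box's dial and turn the dial with it, click by click, until the gap in the dial's rim stands right over the shackle's tooth; then let go of the knob, leaving it on the spindle, pull the U-shaped shackle straight up out of the box and present it: finish while still gripping it, upright and still, about 10 cm above where it sat and clear of the box. Leave the parts lying around where they are.

Things in the scene. Friction and masses are not known exactly. Their poses are not given: they have to be found in the camera images.
- key_box: Grey steel key box, fixed, 202 x 132 x 50 mm high. Origin: on the bench under the dial's axis; x runs from the dial towards the shackle (box from x = -66 to 136, y = +-66 mm), z up. On its top (z = 50) sit the dial and, beside it, the shackle, legs 20 mm deep in 13 mm holes at x = 70 and 120 mm. A 24 mm high dark block at x = -59, y = +59 mm holds the sprung click ball.
- dial (a joint): Dial angle, rad, positive counter-clockwise from above. 0 = the gap in its rim stands over the shackle's tooth (gap along the box's x axis); beyond about 0.1 rad of 0 the disc holds the shackle down. Starts 0.5 to 1.35 counter-clockwise of 0: turn it clockwise. It clicks into rest every 0.262 rad (15 degrees), 0 being one rest; passing a click takes about 0.2 N m. It stays where left.
- spindle (a point): Foot of the dial's square spindle, on its axis, 74 mm above the bench; its frame turns with the dial, x towards the gap, the spindle's flats square to x and y. The spindle is 16 x 16 mm, 24 mm high, its last 6 mm tapering to 9 x 9 mm. The knob's underside rests at this height when fully home.
- knob: Loose black bar knob, 32 (x) x 26 (y) x 54 mm high, about 0.08 kg, upright on the bench, bore down. Origin: centre of its underside, z up. The square bore, 18 x 18 mm, 26 mm deep, opens underneath, sides along x and y; it fits the spindle in any of four positions with about 0.12 rad of play. Grip it across its 26 mm sides.
- shackle: Loose U-shaped steel shackle, about 0.12 kg. Origin: middle of its top bar (10 mm thick, along its x axis, 100 mm above the bench, over x = 95 mm of the key box); z up. Legs, 10 mm thick, go 70 mm down at x = -25 and 25 mm. From the leg at x = -25 a tooth, 12 mm wide, 9 mm high, reaches to x = -51 mm, its top 38 mm below the bar, 2 mm under the disc. Grip the bar at its middle.
- bearing_a: Ball bearing lying flat, 48 mm across, 9 mm high; origin under its centre. To be left alone.
- bearing_b: Another ball bearing of the same size. To be left alone.
- end_cap: Plated steel end cap lying flat, 63 mm across, 7 mm high; origin under its centre. To be left alone.
- armature: Wound motor armature lying on its side, 37 x 100 x 37 mm, origin under its centre. To be left alone.
- gap (a point): Middle of the one gap in the dial's rim, 51 mm from the dial's axis; turns with the dial. The dial is a flat steel disc, 116 mm across, 7 mm thick, its underside 64 mm above the bench; the gap is 28 mm wide at the rim and 21 mm at its inner end.
- arbor_press: Tall red arbor press, fixed on its own stand at the robot's left, beside the bench, taller than 0.4 m; origin under its middle. Not used here: keep the arm clear of it.
There are look-alikes about, which are no part of the job. There is more than one size of the shackle; the job needs the larger.

How it is judged:
By the outcome, as a careful person would: the job done as asked, in the order asked, and still so for the second after the job is handed in, while the arm keeps its last pose, push and grip.
It also fails if it takes over 64 s, if anything falls off the work surface, if the arm or the gripper's body presses on something with over 40 N, if the wrist force passes 120 N, or if a joint passes its speed limit or range.

## Working session

There is one attempt and no reset: what is moved stays moved. The work goes in short steps, Python scripts to look and compute and a tool call to move; the robot and the scene stay as the last step left them, time stands still between calls to the robot, and variables do not carry over. Pictures are saved under pics/ and viewed, at most 10 in all, crops included, and the job is handed in when it is done.

Besides the shell and the picture viewer there is one more tool, called as a command line: name --argument value ..., lists and objects as JSON in quotes. send_rows: Moves the arm, as the interface text tells. Its arguments: {"type":"object","properties":{"increments":{"type":"array"},"grip_force":{"type":"number"}},"required":["increments"]}

```bash
mkdir -p pics
python3 - <<'E'
from workcell import *
import cv2
for n in ("top","side"):
    cv2.imwrite(f"pics/{n}0.png",camera(n)[:,:,::-1])
    p=camera_params(n);print(n,p["fx"],p["fy"],p["cx"],p["cy"]);print(p["pose"].round(4) if hasattr(p["pose"],'round') else p["pose"])
s=observe();print(s)
E
```

```text
top 451.13336685704223 451.13336685704223 320.0269795397621 197.2608782397261
[[ 0.0102 -0.9984  0.056   0.467 ]
 [-0.9999 -0.0104 -0.0025 -0.1147]
 [ 0.0031 -0.0559 -0.9984  1.5918]
 [ 0.      0.      0.      1.    ]]
side 402.9342030379887 402.9342030379887 324.1160785087926 200.3417588628467
[[ 0.9982 -0.0048  0.0602  0.4658]
 [-0.0566 -0.4227  0.9045 -1.0607]
 [ 0.0211 -0.9063 -0.4222  0.543 ]
 [ 0.      0.      0.      1.    ]]
{'time': 0.1, 'joints': array([-1.28449865e+00,  2.07332366e-01,  1.54283207e+00, -2.67337492e-06,
        1.39348533e+00, -1.50512170e-01]), 'dq': array([-7.55009090e-04, -1.08664467e-03, -3.07331428e-03, -8.87267123e-04,
        8.93017621e-04,  9.47603286e-05]), 'tau': array([-4.65622252e-04, -3.84089935e+01, -2.92549396e+01, -2.58651453e-04,
        4.82744843e-03,  1.08523516e-06]), 'eef_pos': array([ 0.24308339, -0.52049659,  0.30283314]), 'tool_rot': array([-1.02609739e-03,  9.76243733e-01,  2.16672831e-01, -7.10903366e-05]), 'contact_force': array([-0.46822347,  0.86623484,  0.84463514]), 'ft_torque': array([ 0.02642546,  0.05364059, -0.02375175]), 'finger_force': 0.0, 'grip_width': 1.0011854614933795}
```

View pics/top0.png

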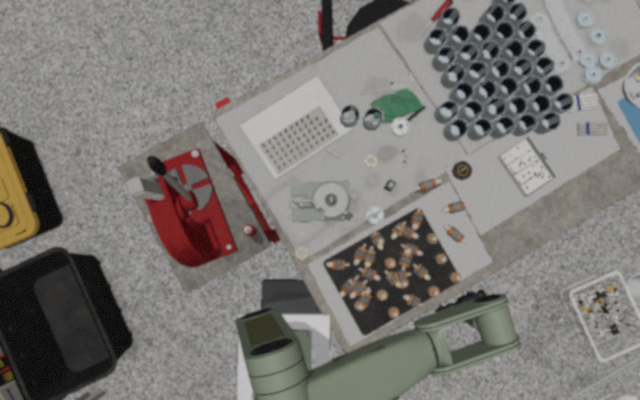

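View pics/side0.png

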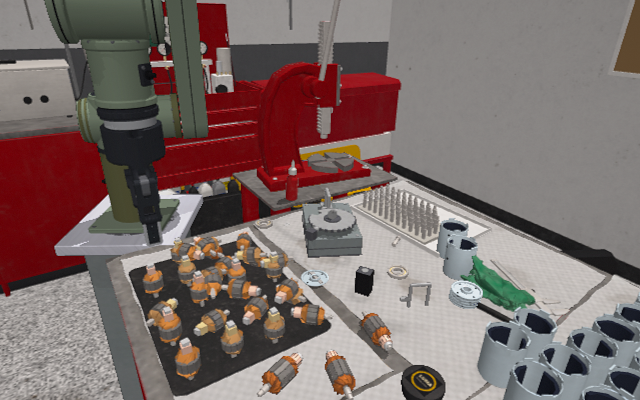

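The top view shows the box at about (322,201), with the dial at (332,199), the shackle near (303,202) and the knob at (390,185). In the side view the knob is at (364,280) and the box at (333,230). Next I'll zoom in.

```bash
cat > h.py <<'E'
import numpy as np, cv2
from workcell import *
def ray(n,u,v):
    p=camera_params(n);T=np.array(p["pose"]);d=T[:3,:3]@[(u-p["cx"])/p["fx"],(v-p["cy"])/p["fy"],1];return T[:3,3],d
def onz(n,u,v,z):
    o,d=ray(n,u,v);return o+d*(z-o[2])/d[2]
def proj(n,P):
    p=camera_params(n);T=np.array(p["pose"]);q=(np.asarray(P)-T[:3,3])@T[:3,:3];return q[...,0]/q[...,2]*p["fx"]+p["cx"],q[...,1]/q[...,2]*p["fy"]+p["cy"]
def tri(u1,v1,u2,v2):
    A=[];b=[]
    for n,u,v in(("top",u1,v1),("side",u2,v2)):
        o,d=ray(n,u,v);d/=np.linalg.norm(d);M=np.eye(3)-np.outer(d,d);A.append(M);b.append(M@o)
    return np.linalg.lstsq(np.vstack(A),np.hstack(b),rcond=None)[0]
def rpt():
    s=observe();from scipy.spatial.transform import Rotation as R
    q=s["tool_rot"];r=R.from_quat([q[1],q[2],q[3],q[0]]).as_matrix()
    print("t",round(s["time"],2),"p",np.round(s["eef_pos"],4),"R",np.round(r,3).tolist(),"q",np.round(s["joints"],2),"F",np.round(s["contact_force"],1),"M",np.round(s["ft_torque"],2),"w",round(s["grip_width"],3),round(s["finger_force"],1));return s,r
E
python3 - <<'E'
import cv2
a=cv2.imread("pics/top0.png")[165:235,280:410];b=cv2.imread("pics/side0.png")[185:305,295:445]
cv2.imwrite("pics/t1.png",cv2.resize(a,None,fx=6,fy=6,interpolation=cv2.INTER_CUBIC))
cv2.imwrite("pics/s1.png",cv2.resize(b,None,fx=5,fy=5,interpolation=cv2.INTER_CUBIC))
E
```

```text
(no output)
```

View pics/t1.png

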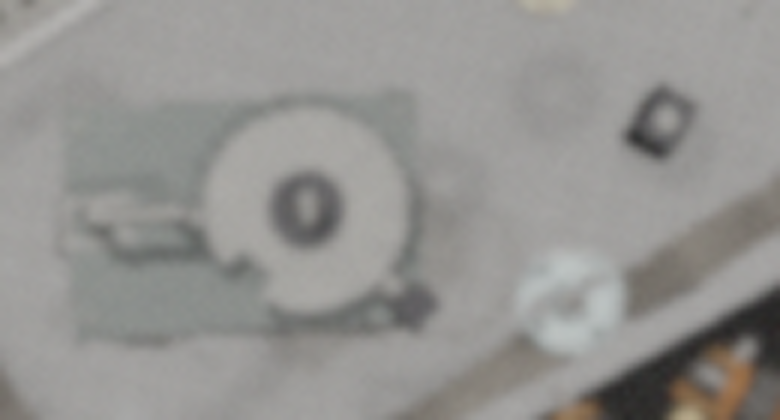

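View pics/s1.png

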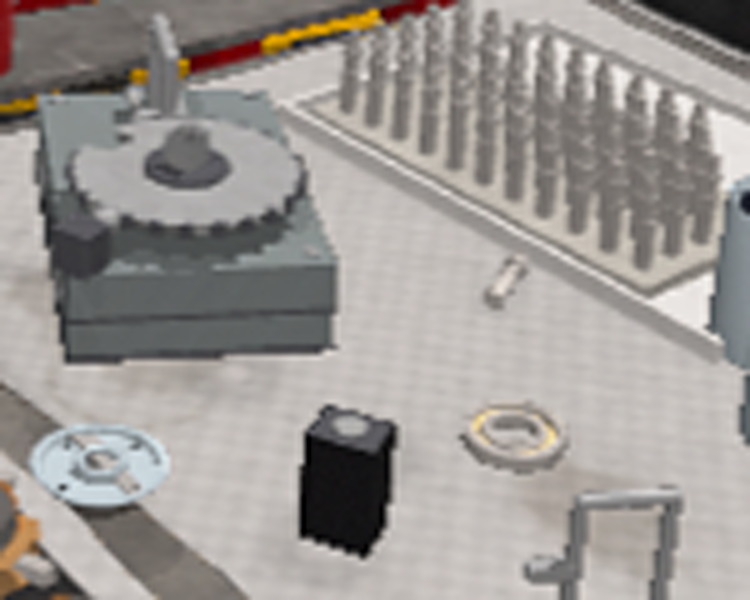

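The crops show the gap at about (322.5,211), lower left of the dial centre (331.2,199.7), so it is roughly 50° CCW. The knob's top mark is at top (390.5,184.7) and side (365.4,270), and the box's x axis points to image left, which is +y. Next I'll measure these properly.

Run:
```python
from h import *
t=cv2.imread("pics/top0.png");s=cv2.imread("pics/side0.png")
print("knob top tri",tri(390.5,184.7,365.4,270).round(4), onz("top",390.5,184.7,.054).round(4),onz("side",365.4,270,.054).round(4))
c=np.array([[325,405],[397,425],[378,450],[302,435]])/5+[295,185]
P=np.array([onz("side",*q,.054) for q in c]);print("knob corners side",P.round(4).tolist(),P.mean(0).round(4))
e=np.diff(np.vstack([P,P[:1]]),axis=0)[:,:2];print(np.linalg.norm(e,axis=1).round(4),np.degrees(np.arctan2(e[:,1],e[:,0])).round(1))
# knob top mask: near-black in top view
m=(t.max(2)<95).astype(np.uint8);m[:,:380]=0;m[:,400:]=0;m[:175]=0;m[196:]=0
pts=np.argwhere(m)[:,::-1].astype(np.float32);r=cv2.minAreaRect(pts);print("knob rect px",r,len(pts))
B=np.array([onz("top",*q,.027) for q in cv2.boxPoints(r)]);e=np.diff(B,axis=0)[:,:2];print(np.linalg.norm(e,axis=1).round(4),np.degrees(np.arctan2(e[:,1],e[:,0])).round(1),B.mean(0).round(4))
# box: green-ish grey
h=cv2.cvtColor(t,cv2.COLOR_BGR2HSV)
g=t.astype(int);m=((g[...,1]-g[...,2])>=7).astype(np.uint8)
m[:, :286]=0;m[:,357:]=0;m[:175]=0;m[226:]=0
m=cv2.morphologyEx(m,cv2.MORPH_OPEN,np.ones((2,2)))
n,l,st,_=cv2.connectedComponentsWithStats(m);k=1+st[1:,4].argmax();pts=np.argwhere(l==k)[:,::-1].astype(np.float32)
r=cv2.minAreaRect(pts);print("box px",r,st[k])
B=np.array([onz("top",*q,.05) for q in cv2.boxPoints(r)]);e=np.diff(B,axis=0)[:,:2];print(B.round(4).tolist(),np.linalg.norm(e,axis=1).round(4),np.degrees(np.arctan2(e[:,1],e[:,0])).round(1))
print("dial",tri(331.2,199.7,0,0) if 0 else onz("top",331.2,199.5,.071).round(4))
# disc circle
gb=cv2.GaussianBlur(cv2.cvtColor(cv2.resize(t[175:225,300:360],None,fx=6,fy=6,interpolation=cv2.INTER_CUBIC),cv2.COLOR_BGR2GRAY),(5,5),0)
C=cv2.HoughCircles(gb,cv2.HOUGH_GRADIENT,1,500,param1=60,param2=15,minRadius=90,maxRadius=115);print(C, [onz("top",300+(q[0]+.5)/6-.5,175+(q[1]+.5)/6-.5,.071).round(4) for q in C[0]])
```

```text
knob top tri [ 0.6009 -0.3596  0.0532] [ 0.5987 -0.3591  0.054 ] [ 0.6028 -0.3607  0.054 ]
knob corners side [[0.5935, -0.3457, 0.054], [0.6219, -0.3612, 0.054], [0.6109, -0.3788, 0.054], [0.5808, -0.3673, 0.054]] [ 0.6018 -0.3633  0.054 ]
[0.0324 0.0207 0.0322 0.0251] [ -28.6 -121.9  159.2   59.7]
knob rect px ((387.1899719238281, 185.82998657226562), (9.050968170166016, 4.949747562408447), 81.8698959350586) 27
[0.0173 0.0316 0.0172] [ -81.3 -171.8   98.7] [ 0.597  -0.3519  0.027 ]Traceback (most recent call last):
  File "<stdin>", line 16, in <module>
ValueError: attempt to get argmax of an empty sequence
```

Run:
```python
from h import *
t=cv2.imread("pics/top0.png")
g=t.astype(float)
for q in((300,185),(345,183),(315,218),(370,190),(331,190),(331,213),(390,181),(388,188)): print(q,g[q[1]-1:q[1]+2,q[0]-1:q[0]+2].mean((0,1)).round(),end=" ")
gb=cv2.GaussianBlur(cv2.cvtColor(cv2.resize(t[175:225,300:360],None,fx=6,fy=6,interpolation=cv2.INTER_CUBIC),cv2.COLOR_BGR2GRAY),(5,5),0)
C=cv2.HoughCircles(gb,cv2.HOUGH_GRADIENT,1,500,param1=60,param2=12,minRadius=90,maxRadius=115)
for q in C[0]: print("\nC",q,onz("top",300+(q[0]+.5)/6-.5,175+(q[1]+.5)/6-.5,.071).round(4))
f=cv2.GaussianBlur(g.astype(np.float32),(0,0),1); d=f[...,1]-f[...,2]
for th in(4,6):
    m=(d>th).astype(np.uint8);m[:, :283]=0;m[:,360:]=0;m[:172]=0;m[229:]=0
    n,l,st,_=cv2.connectedComponentsWithStats(m);k=1+st[1:,4].argmax();pts=np.argwhere(l==k)[:,::-1].astype(np.float32)
    r=cv2.minAreaRect(pts);print("box px",th,r,st[k])
    B=np.array([onz("top",*q,.05) for q in cv2.boxPoints(r)]);e=np.diff(B,axis=0)[:,:2];print(B[:,:2].round(4).tolist(),np.linalg.norm(e,axis=1).round(4),np.degrees(np.arctan2(e[:,1],e[:,0])).round(1))
```

```text
(300, 185) [144. 147. 143.] (345, 183) [139. 143. 141.] (315, 218) [137. 140. 137.] (370, 190) [156. 158. 159.] (331, 190) [163. 166. 168.] (331, 213) [164. 167. 169.] (390, 181) [105. 105. 107.] (388, 188) [77. 77. 78.] Traceback (most recent call last):
  File "<stdin>", line 7, in <module>
TypeError: 'NoneType' object is not subscriptable
```

Run:
```python
from h import *
T=np.mean([camera("top")[:,:,::-1].astype(np.float32) for _ in range(10)],0);np.save("T.npy",T)
S=np.mean([camera("side")[:,:,::-1].astype(np.float32) for _ in range(4)],0);np.save("S.npy",S)
f=cv2.GaussianBlur(T,(0,0),1); d=f[...,1]-f[...,2]
for th in(.5,1.2):
    m=(d>th).astype(np.uint8);m[:, :283]=0;m[:,360:]=0;m[:172]=0;m[229:]=0
    m=cv2.morphologyEx(m,cv2.MORPH_OPEN,np.ones((3,3)))
    n,l,st,_=cv2.connectedComponentsWithStats(m);k=1+st[1:,4].argmax();pts=np.argwhere(l==k)[:,::-1].astype(np.float32)
    r=cv2.minAreaRect(pts);print("box px",th,r,st[k])
    B=np.array([onz("top",*q,.05) for q in cv2.boxPoints(r)]);e=np.diff(B,axis=0)[:,:2];print(B[:,:2].round(4).tolist(),np.linalg.norm(e,axis=1).round(4),np.degrees(np.arctan2(e[:,1],e[:,0])).round(1))
x0,y0=300,175
g=cv2.cvtColor(cv2.resize(T[175:225,300:360],None,fx=6,fy=6,interpolation=cv2.INTER_CUBIC),cv2.COLOR_BGR2GRAY)
C=cv2.HoughCircles(np.clip(g,0,255).astype(np.uint8),cv2.HOUGH_GRADIENT,1,500,param1=40,param2=8,minRadius=92,maxRadius=110)
# radial edge fit: refine
c=np.array([331.2,199.6]);R=17.
for it in range(5):
    A=[];
    for a in np.radians(np.arange(0,360,3)):
        rr=np.arange(13,20.5,.1);u=c[0]+rr*np.cos(a);v=c[1]+rr*np.sin(a)
        pr=cv2.remap(cv2.cvtColor(T,cv2.COLOR_BGR2GRAY),u.astype(np.float32)[None],v.astype(np.float32)[None],cv2.INTER_CUBIC)[0]
        gr=np.gradient(cv2.GaussianBlur(pr[None],(9,1),2)[0]);k=gr.argmin();A.append((u[k],v[k]))
    A=np.array(A);w=abs(np.linalg.norm(A-c,axis=1)-np.median(np.linalg.norm(A-c,axis=1)))<1
    M=np.c_[2*A[w],np.ones(w.sum())];s=np.linalg.lstsq(M,(A[w]**2).sum(1),rcond=None)[0];c=s[:2];R=np.sqrt(s[2]+c@c)
print("dial px",c,R,w.sum(),C if C is None else C[0]/6+[x0,y0,0]);P=onz("top",*c,.071);print(P.round(4))
G=cv2.cvtColor(T,cv2.COLOR_BGR2GRAY)
for rad in(.047,.051,.054):
    al=np.radians(np.arange(0,360,3));Q=P+np.c_[rad*np.cos(al),rad*np.sin(al),0*al];u,v=proj("top",Q)
    pr=cv2.remap(G,u.astype(np.float32)[None],v.astype(np.float32)[None],cv2.INTER_LINEAR)[0]
    k=pr.argmin();dd=(np.degrees(al)-np.degrees(al[k])+180)%360-180;wt=np.clip(158-pr,0,None)*(abs(dd)<30);print("gap world deg",rad,np.degrees(al[k]),np.degrees(al[k])+(wt*dd).sum()/wt.sum(),pr[abs(dd)<26].round())
```

```text
box px 0.5 ((309.2918395996094, 211.1692657470703), (19.08775520324707, 36.61606216430664), 86.42366790771484) [291 202  38  20 540]
[[0.5335, -0.0175], [0.5426, -0.1424], [0.4775, -0.1471], [0.4684, -0.0224]] [0.1252 0.0652 0.1249] [ -85.8 -175.9   94.2]
box px 1.2 ((308.0, 211.0), (18.0, 32.0), 90.0) [292 202  33  19 472]
[[0.5362, -0.0228], [0.5373, -0.1323], [0.4758, -0.1329], [0.4747, -0.0237]] [0.1095 0.0615 0.1092] [ -89.4 -179.4   90.6]
dial px [330.51620957 199.50585104] 16.94854418179479 106 [[330.08333397 199.08333397  17.5       ]]
[ 0.545  -0.1539  0.071 ]
gap world deg 0.047 132.0 136.90261114235201 [165. 164. 164. 163. 158. 149. 135. 122. 115. 118. 124. 128. 131. 134.
 141. 149. 157.]
gap world deg 0.051 132.0 136.42466725217022 [162. 161. 160. 160. 156. 146. 132. 116. 113. 117. 125. 131. 133. 135.
 141. 149. 156.]
gap world deg 0.054 132.0 134.36581638734205 [154. 152. 152. 150. 147. 142. 126. 117. 114. 120. 129. 134. 136. 137.
 141. 147. 152.]
```

Run:
```python
from h import *
T=np.load("T.npy");S=np.load("S.npy")
d=cv2.GaussianBlur(T,(0,0),.8);d=d[...,1]-d[...,2]
def edge(pts_uv,n,z):
    P=np.array([onz(n,u,v,z) for u,v in pts_uv])[:,:2];c=P.mean(0);
    l=cv2.fitLine(P.astype(np.float32),cv2.DIST_HUBER,0,.01,.001).ravel();return l,np.degrees(np.arctan2(l[1],l[0]))
def cross(im,u,vs,half):  # subpixel steepest crossing
    p=cv2.remap(im,np.full((1,len(vs)),u,np.float32),vs.astype(np.float32)[None],cv2.INTER_LINEAR)[0];return vs[abs(np.gradient(cv2.GaussianBlur(p[None],(11,1),3)[0])).argmax()]
for im,nm in((d,"GR"),(cv2.cvtColor(T,cv2.COLOR_BGR2GRAY),"gray")):
    top=[(u,cross(im,u,np.arange(176,186,.1),0)) for u in range(294,316)]
    print(nm,"far",*edge(top,"top",.05))
    bot=[(u,cross(im,u,np.arange(216,226,.1),0)) for u in range(296,336)]
    print(nm,"near",*edge(bot,"top",.05))
    lef=[(cross(im.T.copy(),v,np.arange(286,298,.1),0),v) for v in list(range(184,196))+list(range(210,218))]
    print(nm,"left",*edge(lef,"top",.05))
g=cv2.cvtColor(S,cv2.COLOR_BGR2GRAY)
b=[(u,cross(g,u,np.arange(250,262,.1),0)) for u in range(312,358)]
l,a=edge(b,"side",0);print("side base",l,a)
# dial spindle/disc centre from side: ellipse
print("side proj dial ctr z71",proj("side",[.545,-.1539,.071]),"spindle top",proj("side",[.545,-.1539,.098]),proj("top",[.545,-.1539,.098]))
cv2.imwrite("pics/s2.png",cv2.resize(S[180:265,295:375],None,fx=7,fy=7,interpolation=cv2.INTER_CUBIC))
```

```text
GR far [ 0.07077514 -0.9974923   0.60489655 -0.06679834] -85.94148
GR near [ 0.04625334 -0.99892974  0.475881   -0.10761201] -87.34893
GR left [ 0.99718326  0.07500384  0.539983   -0.01910468] 4.3014426
gray far [ 0.07027677  0.99752754  0.6078157  -0.07602012] 85.97011
gray near [ 0.18539956 -0.9826632   0.47578135 -0.10762069] -79.31557
gray left [ 0.9982278   0.05950877  0.5279968  -0.01872437] 3.4116168
side base [ 0.9980115   0.06303149  0.54277545 -0.2236498 ] 3.6138337
side proj dial ctr z71 (np.float64(331.12272774440777), np.float64(217.6619757666907)) spindle top (np.float64(331.4277462631316), np.float64(208.12248666836769)) (np.float64(330.7167287421251), np.float64(199.09980958468958))[ WARN:0@1.177] global loadsave.cpp:1063 imwrite_ Unsupported depth image for selected encoder is fallbacked to CV_8U.
```

View pics/s2.png

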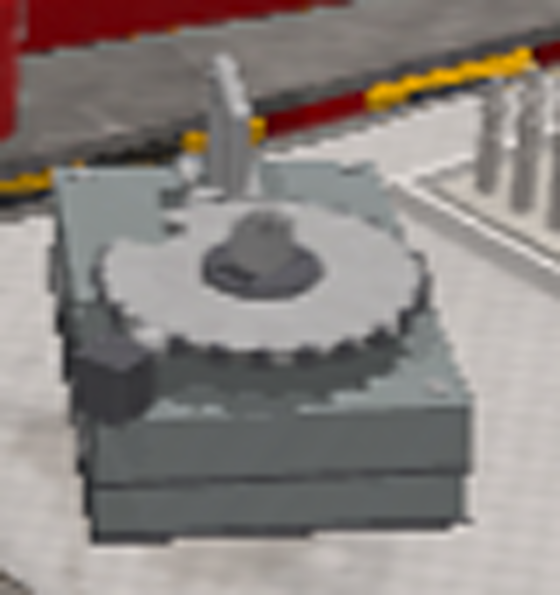

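The box's x axis is at about 93.6° and the gap at about 137°, which makes it 45°, or three clicks. Averaging the two cameras puts the dial at about (0.5465,-0.156) and the knob at (0.601,-0.360) with yaw about -27°. I'll move over the knob now.

send_rows --increments '[{"tx": 0.0393, "ty": 0.0005, "tz": 0.008}, {"tx": 0.0393, "ty": 0.0005, "tz": 0.008}, {"tx": 0.0393, "ty": 0.0005, "tz": 0.008}, {"tx": 0.0393, "ty": 0.0005, "tz": 0.008}, {"tx": 0.0393, "ty": 0.0005, "tz": 0.008}, {"tx": 0.0393, "ty": 0.0005, "tz": 0.008}, {"tx": 0.0393, "ty": 0.0005, "tz": 0.008}, {"tx": 0.0393, "ty": 0.0005, "tz": 0.008}, {"tx": 0.0393, "ty": 0.0005, "tz": 0.008}, {"tx": 0.0393, "ty": 0.0005, "tz": 0.008}]'

```text
invalid input
```

send_rows --increments '[{"az": -7.1}, {"az": -7.1}, {"az": -7.1}, {"az": -7.1}, {"az": -7.1}, {"az": -7.1}, {"az": -7.1}, {"az": -7.1}, {"az": -7.1}, {"az": -7.1}, {"az": -7.1}, {"az": -7.1}]'

```text
invalid input
```

send_rows --increments '[{"az": -7.1}, {"az": -7.1}, {"az": -7.1}, {"az": -7.1}, {"az": -7.1}, {"az": -7.1}, {}, {}]'

```text
invalid input
```

```bash
python3 -c "
from h import *
s,r=rpt();print(np.degrees(np.arctan2(r[1,0],r[0,0])))
print('tool move to knob',r.T@(np.array([.601,-.36,.09])-s['eef_pos']))"
```

```text
t 0.8 p [ 0.2432 -0.521   0.3039] R [[0.906, 0.423, 0.0], [0.423, -0.906, -0.0], [-0.0, 0.0, -1.0]] q [-1.28  0.21  1.54  0.    1.39 -0.15] F [-0.4 -0.4  0.2] M [ 0.01 -0.    0.03] w 1.0 0.0
25.025757651769613
tool move to knob [0.39228502 0.00541745 0.21392936]
```

Rows were refused. They probably need every key, so I'll include all of them.

send_rows --increments '[{"tx": 0.0393, "ty": 0.0005, "tz": 0.008, "ax": 0, "ay": 0, "az": 0, "claw": 0}, {"tx": 0.0393, "ty": 0.0005, "tz": 0.008, "ax": 0, "ay": 0, "az": 0, "claw": 0}, {"tx": 0.0393, "ty": 0.0005, "tz": 0.008, "ax": 0, "ay": 0, "az": 0, "claw": 0}, {"tx": 0.0393, "ty": 0.0005, "tz": 0.008, "ax": 0, "ay": 0, "az": 0, "claw": 0}, {"tx": 0.0393, "ty": 0.0005, "tz": 0.008, "ax": 0, "ay": 0, "az": 0, "claw": 0}, {"tx": 0.0393, "ty": 0.0005, "tz": 0.008, "ax": 0, "ay": 0, "az": 0, "claw": 0}, {"tx": 0.0393, "ty": 0.0005, "tz": 0.008, "ax": 0, "ay": 0, "az": 0, "claw": 0}, {"tx": 0.0393, "ty": 0.0005, "tz": 0.008, "ax": 0, "ay": 0, "az": 0, "claw": 0}, {"tx": 0.0393, "ty": 0.0005, "tz": 0.008, "ax": 0, "ay": 0, "az": 0, "claw": 0}, {"tx": 0.0393, "ty": 0.0005, "tz": 0.008, "ax": 0, "ay": 0, "az": 0, "claw": 0}]'

```text
time: 1.63
eef_pos: [0.6031, -0.3582, 0.2234]
tool_rot: [0.0, 0.976, 0.217, -0.0]
contact_force: [0.5, -0.5, 0.5]
grip_width: 1.006
finger_force: 0.0
```

send_rows --increments '[{"tx": 0, "ty": 0, "tz": 0, "ax": 0, "ay": 0, "az": -7.1, "claw": 0}, {"tx": 0, "ty": 0, "tz": 0, "ax": 0, "ay": 0, "az": -7.1, "claw": 0}, {"tx": 0, "ty": 0, "tz": 0, "ax": 0, "ay": 0, "az": -7.1, "claw": 0}, {"tx": 0, "ty": 0, "tz": 0, "ax": 0, "ay": 0, "az": -7.1, "claw": 0}, {"tx": 0, "ty": 0, "tz": 0, "ax": 0, "ay": 0, "az": -7.1, "claw": 0}, {"tx": 0, "ty": 0, "tz": 0, "ax": 0, "ay": 0, "az": -7.1, "claw": 0}, {"tx": 0, "ty": 0, "tz": 0, "ax": 0, "ay": 0, "az": -7.1, "claw": 0}, {"tx": 0, "ty": 0, "tz": 0, "ax": 0, "ay": 0, "az": -7.1, "claw": 0}, {"tx": 0, "ty": 0, "tz": 0, "ax": 0, "ay": 0, "az": -7.1, "claw": 0}, {"tx": 0, "ty": 0, "tz": 0, "ax": 0, "ay": 0, "az": -7.1, "claw": 0}, {"tx": 0, "ty": 0, "tz": 0, "ax": 0, "ay": 0, "az": -7.1, "claw": 0}, {"tx": 0, "ty": 0, "tz": 0, "ax": 0, "ay": 0, "az": -7.1, "claw": 0}]'

```text
time: 2.63
eef_pos: [0.6015, -0.3593, 0.2237]
tool_rot: [-0.0, 0.569, 0.822, 0.0]
contact_force: [0.2, -0.3, -0.2]
grip_width: 0.999
finger_force: 0.0
```

send_rows --increments '[{"tx": 0, "ty": 0, "tz": 0, "ax": 0, "ay": 0, "az": -7.1, "claw": 0}, {"tx": 0, "ty": 0, "tz": 0, "ax": 0, "ay": 0, "az": -7.1, "claw": 0}, {"tx": 0, "ty": 0, "tz": 0, "ax": 0, "ay": 0, "az": -7.1, "claw": 0}, {"tx": 0, "ty": 0, "tz": 0, "ax": 0, "ay": 0, "az": -7.1, "claw": 0}, {"tx": 0, "ty": 0, "tz": 0, "ax": 0, "ay": 0, "az": -7.1, "claw": 0}, {"tx": 0, "ty": 0, "tz": 0, "ax": 0, "ay": 0, "az": -7.1, "claw": 0}, {"tx": 0, "ty": 0, "tz": 0, "ax": 0, "ay": 0, "az": 0, "claw": 0}]'

```text
time: 3.22
eef_pos: [0.6015, -0.3593, 0.2237]
tool_rot: [-0.0, 0.234, 0.972, 0.0]
contact_force: [-0.2, 0.5, 0.1]
grip_width: 0.999
finger_force: 0.0
```

```bash
python3 -c "
from h import *
s,r=rpt();print(np.degrees(np.arctan2(r[1,0],r[0,0])))
print('tool move to knob',r.T@(np.array([.601,-.36,.09])-s['eef_pos']))"
```

```text
t 3.22 p [ 0.6015 -0.3593  0.2237] R [[-0.891, 0.455, -0.0], [0.455, 0.891, 0.0], [0.0, 0.0, -1.0]] q [-0.66  0.53  1.27  0.    1.34 -1.76] F [-0.2  0.5  0.1] M [ 0.01 -0.05  0.03] w 0.999 0.0
152.93745018757232
tool move to knob [ 5.84612887e-05 -8.54469205e-04  1.33739162e-01]
```

send_rows --increments '[{"tx": 0, "ty": 0, "tz": 0.035, "ax": 0, "ay": 0, "az": 0, "claw": 0}, {"tx": 0, "ty": 0, "tz": 0.035, "ax": 0, "ay": 0, "az": 0, "claw": 0}, {"tx": 0, "ty": 0, "tz": 0.035, "ax": 0, "ay": 0, "az": 0, "claw": 0}, {"tx": 0, "ty": -0.001, "tz": 0.0287, "ax": 0, "ay": 0, "az": 0, "claw": 0}, {"tx": 0, "ty": 0, "tz": 0, "ax": 0, "ay": 0, "az": 0, "claw": 0}, {"tx": 0, "ty": 0, "tz": 0, "ax": 0, "ay": 0, "az": 0, "claw": 1}, {"tx": 0, "ty": 0, "tz": 0, "ax": 0, "ay": 0, "az": 0, "claw": 1}, {"tx": 0, "ty": 0, "tz": 0, "ax": 0, "ay": 0, "az": 0, "claw": 1}, {"tx": 0, "ty": 0, "tz": 0, "ax": 0, "ay": 0, "az": 0, "claw": 1}, {"tx": 0, "ty": 0, "tz": 0, "ax": 0, "ay": 0, "az": 0, "claw": 1}, {"tx": 0, "ty": 0, "tz": 0, "ax": 0, "ay": 0, "az": 0, "claw": 1}, {"tx": 0, "ty": 0, "tz": 0, "ax": 0, "ay": 0, "az": 0, "claw": 1}]' --grip_force 60

```text
time: 4.22
eef_pos: [0.6024, -0.3613, 0.0932]
tool_rot: [0.002, 0.235, 0.972, -0.001]
contact_force: [0.1, 0.3, 5.8]
grip_width: 0.298
finger_force: 59.7
```

```bash
python3 -c "
from h import *
s,r=rpt();print(s['grip_width']*85)
a=camera('side');cv2.imwrite('pics/s3.png',cv2.resize(a[190:320,290:440,::-1],None,fx=4,fy=4,interpolation=cv2.INTER_CUBIC))"
```

```text
t 4.22 p [ 0.6024 -0.3613  0.0932] R [[-0.89, 0.457, 0.004], [0.457, 0.89, -0.003], [-0.005, -0.001, -1.0]] q [-0.66  0.68  1.34  0.    1.12 -1.76] F [0.1 0.3 5.8] M [0.03 0.02 0.02] w 0.298 59.7
25.319388955229226
```

View pics/s3.png

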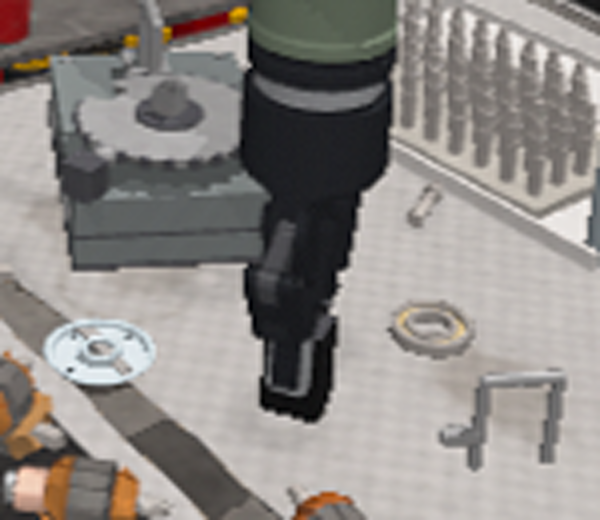

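The knob is gripped, with the opening at 25 mm. Next I'll lift it, carry it over the dial and line up the bore.

send_rows --increments '[{"tx": 0, "ty": 0, "tz": -0.03, "ax": 0, "ay": 0, "az": 0, "claw": 1}, {"tx": 0, "ty": 0, "tz": -0.04, "ax": 0, "ay": 0, "az": 0, "claw": 1}, {"tx": 0, "ty": 0, "tz": -0.04, "ax": 0, "ay": 0, "az": 0, "claw": 1}, {"tx": 0, "ty": 0, "tz": -0.04, "ax": 0, "ay": 0, "az": 0, "claw": 1}, {"tx": 0.0236, "ty": 0.0262, "tz": 0, "ax": 0, "ay": 0, "az": 0, "claw": 1}, {"tx": 0.0236, "ty": 0.0262, "tz": 0, "ax": 0, "ay": 0, "az": 0, "claw": 1}, {"tx": 0.0236, "ty": 0.0262, "tz": 0, "ax": 0, "ay": 0, "az": 0, "claw": 1}, {"tx": 0.0236, "ty": 0.0262, "tz": 0, "ax": 0, "ay": 0, "az": 0, "claw": 1}, {"tx": 0.0236, "ty": 0.0262, "tz": 0, "ax": 0, "ay": 0, "az": 0, "claw": 1}, {"tx": 0.0236, "ty": 0.0262, "tz": 0, "ax": 0, "ay": 0, "az": 0, "claw": 1}, {"tx": 0, "ty": 0, "tz": 0, "ax": 0, "ay": 0, "az": 7.1, "claw": 1}, {"tx": 0, "ty": 0, "tz": 0, "ax": 0, "ay": 0, "az": 7.1, "claw": 1}]'

```text
time: 5.27
eef_pos: [0.5459, -0.1531, 0.2402]
tool_rot: [-0.0, 0.355, 0.935, 0.0]
contact_force: [0.3, 0.2, -1.4]
grip_width: 0.292
finger_force: 59.0
```

send_rows --increments '[{"tx": 0, "ty": 0, "tz": 0.02, "ax": 0, "ay": 0, "az": 0, "claw": 1}, {"tx": 0, "ty": 0, "tz": 0, "ax": 0, "ay": 0, "az": 0, "claw": 1}, {"tx": 0, "ty": 0, "tz": 0, "ax": 0, "ay": 0, "az": 0, "claw": 1}]'

```text
time: 5.52
eef_pos: [0.5457, -0.155, 0.2191]
tool_rot: [-0.002, 0.353, 0.936, 0.0]
contact_force: [-0.7, -0.7, 0.1]
grip_width: 0.295
finger_force: 59.0
```

```bash
python3 -c "
from h import *
s,r=rpt();print(np.degrees(np.arctan2(r[1,0],r[0,0])))
a=np.mean([camera('side').astype(float) for _ in range(4)],0)[170:270,285:385,::-1]
np.save('S4.npy',a);cv2.imwrite('pics/s4.png',cv2.resize(a.astype(np.uint8),None,fx=6,fy=6,interpolation=cv2.INTER_CUBIC))
print(proj('side',s['eef_pos']-[0,0,.0932]),proj('side',s['eef_pos']-[0,0,.0932-.0]))"
```

```text
t 5.52 p [ 0.5457 -0.155   0.2191] R [[-0.751, 0.661, -0.003], [0.661, 0.751, 0.002], [0.003, -0.001, -1.0]] q [-0.43  0.28  1.64  0.    1.23 -1.28] F [-0.7 -0.7  0.1] M [0.05 0.02 0.01] w 0.295 59.0
138.6538357552743
(np.float64(332.0589472642011), np.float64(198.24322565159022)) (np.float64(332.0589472642011), np.float64(198.24322565159022))
```

View pics/s4.png

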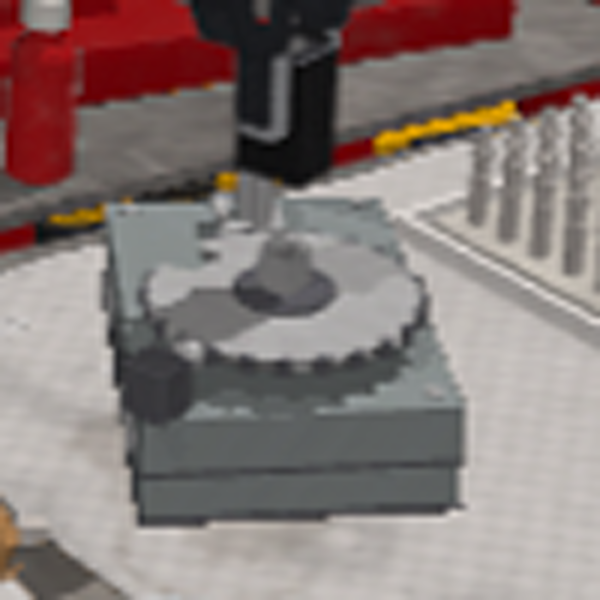

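The knob hangs over the spindle in the side view: its bottom corners are near (325,199.7) and (340.8,198.3), the collar centre is at (332.5,217.5) and the spindle tip is at about (332.8,210). I'll compare the two positions within this one view.

```bash
python3 -c "
from h import *
print('knob',onz('side',332.9,199,.126),'collar',onz('side',332.5,217.5,.074),'tip',onz('side',332.8,210,.098))
# dial disc extents in side: left/right rim
print('disc lr mid',onz('side',285+(145+428)/12,170+292/6,.071))"
```

```text
knob [ 0.54740762 -0.15984499  0.126     ] collar [ 0.54804892 -0.15883414  0.074     ] tip [ 0.54764715 -0.16455787  0.098     ]
disc lr mid [ 0.54872533 -0.1594669   0.071     ]
```

Aligned to within about 1–2 mm, so I'll descend.

send_rows --increments '[{"tx": 0, "ty": 0, "tz": 0.012, "ax": 0, "ay": 0, "az": 0, "claw": 1}, {"tx": 0, "ty": 0, "tz": 0.012, "ax": 0, "ay": 0, "az": 0, "claw": 1}, {"tx": 0, "ty": 0, "tz": 0.006, "ax": 0, "ay": 0, "az": 0, "claw": 1}, {"tx": 0, "ty": 0, "tz": 0.006, "ax": 0, "ay": 0, "az": 0, "claw": 1}, {"tx": 0, "ty": 0, "tz": 0, "ax": 0, "ay": 0, "az": 0, "claw": 1}]'

```text
time: 6.13
eef_pos: [0.5472, -0.1562, 0.183]
tool_rot: [0.001, 0.353, 0.936, -0.0]
contact_force: [2.5, -1.0, -3.6]
grip_width: 0.296
finger_force: 59.0
```

```bash
python3 -c "
from h import *
rpt()"
```

```text
t 6.13 p [ 0.5472 -0.1562  0.183 ] R [[-0.75, 0.661, 0.001], [0.661, 0.75, -0.001], [-0.001, -0.0, -1.0]] q [-0.43  0.32  1.67 -0.    1.15 -1.28] F [ 2.5 -1.  -3.6] M [-0.44 -0.57 -0.05] w 0.296 59.0
```

send_rows --increments '[{"tx": 0, "ty": 0, "tz": 0.005, "ax": 0, "ay": 0, "az": 0, "claw": 1}, {"tx": 0, "ty": 0, "tz": 0.005, "ax": 0, "ay": 0, "az": 0, "claw": 1}, {"tx": 0, "ty": 0, "tz": 0.004, "ax": 0, "ay": 0, "az": 0, "claw": 1}, {"tx": 0, "ty": 0, "tz": 0.004, "ax": 0, "ay": 0, "az": 0, "claw": 1}, {"tx": 0, "ty": 0, "tz": 0, "ax": 0, "ay": 0, "az": 0, "claw": 1}]'

```text
time: 6.55
eef_pos: [0.5474, -0.156, 0.1671]
tool_rot: [0.001, 0.353, 0.936, -0.0]
contact_force: [-0.7, -1.2, 4.0]
grip_width: 0.295
finger_force: 59.8
```

```bash
python3 -c "
from h import *
rpt()"
```

```text
t 6.55 p [ 0.5474 -0.156   0.1671] R [[-0.75, 0.661, 0.001], [0.661, 0.75, -0.001], [-0.002, 0.0, -1.0]] q [-0.43  0.34  1.68 -0.    1.12 -1.28] F [-0.7 -1.2  4. ] M [-0.28 -0.17 -0.02] w 0.295 59.8
```

It's seated. I'll press it firmly home, then turn clockwise by about 50°, which is 45° plus the play.

send_rows --increments '[{"tx": 0, "ty": 0, "tz": 0.003, "ax": 0, "ay": 0, "az": 0, "claw": 1}, {"tx": 0, "ty": 0, "tz": 0.003, "ax": 0, "ay": 0, "az": 0, "claw": 1}, {"tx": 0, "ty": 0, "tz": 0, "ax": 0, "ay": 0, "az": 0, "claw": 1}, {"tx": 0, "ty": 0, "tz": -0.002, "ax": 0, "ay": 0, "az": 4, "claw": 1}, {"tx": 0, "ty": 0, "tz": 0, "ax": 0, "ay": 0, "az": 4, "claw": 1}, {"tx": 0, "ty": 0, "tz": 0, "ax": 0, "ay": 0, "az": 4, "claw": 1}, {"tx": 0, "ty": 0, "tz": 0, "ax": 0, "ay": 0, "az": 4, "claw": 1}, {"tx": 0, "ty": 0, "tz": 0, "ax": 0, "ay": 0, "az": 4, "claw": 1}]' --grip_force 80

```text
time: 7.22
eef_pos: [0.5477, -0.1571, 0.167]
tool_rot: [0.002, 0.511, 0.859, -0.001]
contact_force: [-7.7, -1.1, 23.3]
grip_width: 0.294
finger_force: 81.7
```

```bash
python3 -c "
from h import *
s,r=rpt();print(np.degrees(np.arctan2(r[1,0],r[0,0])))"
```

```text
t 7.22 p [ 0.5477 -0.1571  0.167 ] R [[-0.477, 0.879, 0.002], [0.879, 0.477, -0.004], [-0.004, -0.0, -1.0]] q [-0.43  0.34  1.68 -0.    1.12 -0.93] F [-7.7 -1.1 23.3] M [-0.3   1.3   0.11] w 0.294 81.7
118.50857977556427
```

send_rows --increments '[{"tx": 0, "ty": 0, "tz": -0.003, "ax": 0, "ay": 0, "az": 4, "claw": 1}, {"tx": 0, "ty": 0, "tz": 0, "ax": 0, "ay": 0, "az": 4, "claw": 1}, {"tx": 0, "ty": 0, "tz": 0, "ax": 0, "ay": 0, "az": 4, "claw": 1}, {"tx": 0, "ty": 0, "tz": 0, "ax": 0, "ay": 0, "az": 4, "claw": 1}, {"tx": 0, "ty": 0, "tz": 0, "ax": 0, "ay": 0, "az": 4, "claw": 1}, {"tx": 0, "ty": 0, "tz": 0, "ax": 0, "ay": 0, "az": 4, "claw": 1}, {"tx": 0, "ty": 0, "tz": 0, "ax": 0, "ay": 0, "az": 4, "claw": 1}, {"tx": 0, "ty": 0, "tz": 0, "ax": 0, "ay": 0, "az": 2, "claw": 1}, {"tx": 0, "ty": 0, "tz": 0, "ax": 0, "ay": 0, "az": 0, "claw": 1}]'

```text
time: 7.97
eef_pos: [0.5475, -0.1571, 0.1671]
tool_rot: [0.002, 0.716, 0.698, -0.001]
contact_force: [-1.2, -3.3, 8.1]
grip_width: 0.294
finger_force: 80.8
```

```bash
python3 -c "
from h import *
s,r=rpt();print(np.degrees(np.arctan2(r[1,0],r[0,0])))
a=np.mean([camera('side').astype(float) for _ in range(4)],0)[170:270,285:385,::-1]
cv2.imwrite('pics/s5.png',cv2.resize(a.astype(np.uint8),None,fx=6,fy=6,interpolation=cv2.INTER_CUBIC))"
```

```text
t 7.97 p [ 0.5475 -0.1571  0.1671] R [[0.025, 1.0, 0.002], [1.0, -0.025, -0.003], [-0.003, 0.002, -1.0]] q [-0.43  0.34  1.68 -0.    1.12 -0.4 ] F [-1.2 -3.3  8.1] M [-0.68  0.21 -0.08] w 0.294 80.8
88.57411030363025
```

View pics/s5.png

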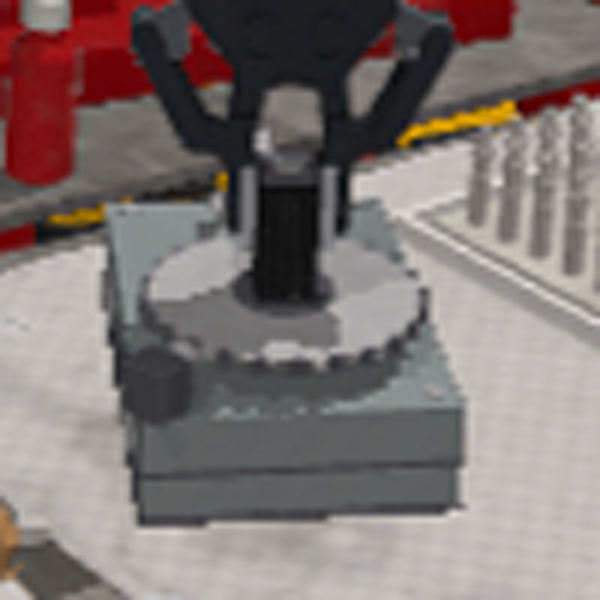

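The knob is fully home and the gap is no longer at lower left. I'll release it, lift off and move back for a top view.

send_rows --increments '[{"tx": 0, "ty": 0, "tz": 0, "ax": 0, "ay": 0, "az": 0, "claw": 0.3}, {"tx": 0, "ty": 0, "tz": 0, "ax": 0, "ay": 0, "az": 0, "claw": 0.3}, {"tx": 0, "ty": 0, "tz": 0, "ax": 0, "ay": 0, "az": 0, "claw": 0.3}, {"tx": 0, "ty": 0, "tz": 0, "ax": 0, "ay": 0, "az": 0, "claw": 0.3}, {"tx": 0, "ty": 0, "tz": -0.02, "ax": 0, "ay": 0, "az": 0, "claw": 0.3}, {"tx": 0, "ty": 0, "tz": -0.035, "ax": 0, "ay": 0, "az": 0, "claw": 0.3}, {"tx": 0, "ty": 0, "tz": -0.035, "ax": 0, "ay": 0, "az": 0, "claw": 0.3}, {"tx": 0, "ty": -0.035, "tz": 0, "ax": 0, "ay": 0, "az": 0, "claw": 0.3}, {"tx": 0, "ty": -0.035, "tz": 0, "ax": 0, "ay": 0, "az": 0, "claw": 0.3}, {"tx": 0, "ty": -0.035, "tz": 0, "ax": 0, "ay": 0, "az": 0, "claw": 0.3}, {"tx": 0, "ty": -0.035, "tz": 0, "ax": 0, "ay": 0, "az": 0, "claw": 0.3}]'

```text
time: 9.08
eef_pos: [0.4052, -0.1516, 0.2547]
tool_rot: [-0.001, 0.715, 0.699, -0.0]
contact_force: [-0.6, -0.6, 0.6]
grip_width: 0.699
finger_force: 0.0
```

Run:
```python
from h import *
s,r=rpt();print(np.degrees(np.arctan2(r[1,0],r[0,0])))
T=np.mean([camera('top')[:,:,::-1].astype(np.float32) for _ in range(8)],0)
G=cv2.cvtColor(T,cv2.COLOR_BGR2GRAY);P=np.array([.545,-.1539,.071])
for rad in(.047,.051,.054):
    al=np.radians(np.arange(0,360,3));Q=P+np.c_[rad*np.cos(al),rad*np.sin(al),0*al];u,v=proj("top",Q)
    pr=cv2.remap(G,u.astype(np.float32)[None],v.astype(np.float32)[None],cv2.INTER_LINEAR)[0];print(rad,pr[20:52].round().astype(int))
cv2.imwrite('pics/t6.png',cv2.resize(T[170:230,285:355],None,fx=8,fy=8,interpolation=cv2.INTER_CUBIC).clip(0,255).astype(np.uint8))
```

```text
t 9.08 p [ 0.4052 -0.1516  0.2547] R [[0.023, 1.0, -0.001], [1.0, -0.023, 0.001], [0.001, -0.001, -1.0]] q [-0.56 -0.05  1.93  0.    1.27 -0.54] F [-0.6 -0.6  0.6] M [-0.02  0.01  0.  ] w 0.699 0.0
88.68261177033419
0.047 [163 163 162 162 161 161 158 153 145 139 138 141 140 133 126 120 127 135
 145 152 156 160 161 162 162 163 164 165 165 165 165 165]
0.051 [160 161 161 160 160 159 157 152 144 141 142 147 147 138 126 119 122 131
 139 147 151 153 155 156 157 159 160 161 161 162 162 162]
0.054 [155 156 157 156 154 153 152 147 142 141 144 149 150 141 125 117 117 123
 132 138 141 143 145 147 148 148 150 151 152 153 153 154]
```

View pics/t6.png

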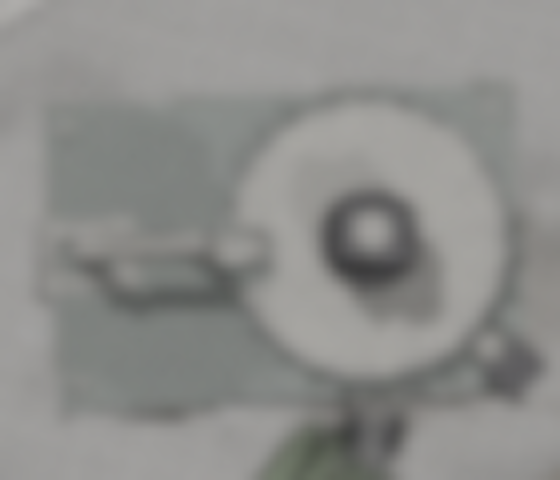

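The gap now stands at the tooth, with the tooth bright near (315,201) inside it. I'll confirm it sits exactly on a rest by comparing the rim-notch phase in the side view before and after.

Run:
```python
from h import *
S0=cv2.cvtColor(np.load("S.npy"),cv2.COLOR_BGR2GRAY)
S1=np.mean([camera('side')[:,:,::-1].astype(np.float32) for _ in range(6)],0);G1=cv2.cvtColor(S1,cv2.COLOR_BGR2GRAY)
c=np.array([.5485,-.159,.067]);al=np.arange(-100,0,.5)
def prof(G):
    o=0
    for rad in(.055,.0565,.058):
        a=np.radians(al);u,v=proj("side",c+np.c_[rad*np.cos(a),rad*np.sin(a),0*a])
        o=o+cv2.remap(G,u.astype(np.float32)[None],v.astype(np.float32)[None],cv2.INTER_LINEAR)[0]
    return o-cv2.GaussianBlur(o[None],(0,0),20)[0]
p0,p1=prof(S0),prof(G1)
for p in(p0,p1):
    for m in (al<-20,al<-50,al>=-60):
        z=(p*np.exp(-1j*np.radians(al)*24))[m].sum();print("amp",abs(z).round(),"phase deg of dial",np.degrees(np.angle(z)/24).round(2),end=" | ")
    print()
cc=[(round(s*.5,1),round(float(np.corrcoef(p0[30:-30],p1[30+s:len(p1)-30+s])[0,1]),2)) for s in range(-20,21,2)];print(cc)
```

```text
amp 3724.0 phase deg of dial -1.95 | amp 2808.0 phase deg of dial -1.28 | amp 1564.0 phase deg of dial -2.67 | 
amp 3640.0 phase deg of dial 7.17 | amp 2757.0 phase deg of dial 7.5 | amp 1728.0 phase deg of dial 6.5 | 
[(-10.0, 0.74), (-9.0, 0.71), (-8.0, 0.56), (-7.0, 0.32), (-6.0, 0.02), (-5.0, -0.3), (-4.0, -0.58), (-3.0, -0.78), (-2.0, -0.85), (-1.0, -0.78), (0.0, -0.59), (1.0, -0.3), (2.0, 0.02), (3.0, 0.34), (4.0, 0.62), (5.0, 0.81), (6.0, 0.84), (7.0, 0.71), (8.0, 0.47), (9.0, 0.17), (10.0, -0.14)]
```

The dial moved by only 39° (notch phase 6° off, and the top view agrees), so it sits about 6° short of the rest. I'll regrip the knob and turn a bit more.

send_rows --increments '[{"tx": 0, "ty": 0.036, "tz": 0, "ax": 0, "ay": 0, "az": 0, "claw": 0.3}, {"tx": -0.001, "ty": 0.036, "tz": 0, "ax": 0, "ay": 0, "az": 0, "claw": 0.3}, {"tx": -0.001, "ty": 0.036, "tz": 0, "ax": 0, "ay": 0, "az": 0, "claw": 0.3}, {"tx": 0, "ty": 0.0343, "tz": 0, "ax": 0, "ay": 0, "az": 0, "claw": 0.3}, {"tx": 0, "ty": 0, "tz": 0, "ax": 0, "ay": 0, "az": 0, "claw": 0.3}, {"tx": 0, "ty": 0, "tz": 0, "ax": 0, "ay": 0, "az": 0, "claw": 0.3}]'

```text
time: 10.28
eef_pos: [0.5501, -0.1576, 0.2542]
tool_rot: [-0.001, 0.715, 0.699, -0.0]
contact_force: [-0.7, 0.4, -0.6]
grip_width: 0.7
finger_force: 0.0
```

```bash
cat >> h.py <<'E'
def rim():
    S0=cv2.cvtColor(np.load("S.npy"),cv2.COLOR_BGR2GRAY)
    G1=cv2.cvtColor(np.mean([camera('side')[:,:,::-1].astype(np.float32) for _ in range(4)],0),cv2.COLOR_BGR2GRAY)
    c=np.array([.5485,-.159,.067]);al=np.arange(-100,0,.5);a=np.radians(al);r=[]
    for G in(S0,G1):
        o=0
        for rad in(.055,.0565,.058):
            u,v=proj("side",c+np.c_[rad*np.cos(a),rad*np.sin(a),0*a]);o=o+cv2.remap(G,u.astype(np.float32)[None],v.astype(np.float32)[None],cv2.INTER_LINEAR)[0]
        o=o-cv2.GaussianBlur(o[None],(0,0),20)[0];r.append(-np.degrees(np.angle((o*np.exp(-24j*a))[al<-20].sum())/24))
    print("dial offset from rest deg",((r[1]-r[0]+7.5)%15-7.5).round(2))
E
python3 -c "
from h import *
s,r=rpt();print(r.T@(np.array([.5475,-.157,.167])-s['eef_pos']));rim()"
```

```text
t 10.28 p [ 0.5501 -0.1576  0.2542] R [[0.023, 1.0, -0.002], [1.0, -0.023, 0.001], [0.001, -0.002, -1.0]] q [-0.43  0.25  1.6  -0.    1.3  -0.41] F [-0.7  0.4 -0.6] M [-0.02  0.04 -0.02] w 0.7 0.0
[ 0.00047591 -0.00251129  0.0871584 ]
dial offset from rest deg 5.91
```

send_rows --increments '[{"tx": 0, "ty": -0.0025, "tz": 0.02, "ax": 0, "ay": 0, "az": 0, "claw": 0.3}, {"tx": 0, "ty": 0, "tz": 0.03, "ax": 0, "ay": 0, "az": 0, "claw": 0.3}, {"tx": 0, "ty": 0, "tz": 0.025, "ax": 0, "ay": 0, "az": 0, "claw": 0.3}, {"tx": 0, "ty": 0, "tz": 0.012, "ax": 0, "ay": 0, "az": 0, "claw": 0.3}, {"tx": 0, "ty": 0, "tz": 0, "ax": 0, "ay": 0, "az": 0, "claw": 1}, {"tx": 0, "ty": 0, "tz": 0, "ax": 0, "ay": 0, "az": 0, "claw": 1}, {"tx": 0, "ty": 0, "tz": 0, "ax": 0, "ay": 0, "az": 0, "claw": 1}, {"tx": 0, "ty": 0, "tz": 0, "ax": 0, "ay": 0, "az": 0, "claw": 1}, {"tx": 0, "ty": 0, "tz": 0.001, "ax": 0, "ay": 0, "az": 0, "claw": 1}, {"tx": 0, "ty": 0, "tz": 0, "ax": 0, "ay": 0, "az": 3, "claw": 1}, {"tx": 0, "ty": 0, "tz": 0, "ax": 0, "ay": 0, "az": 3, "claw": 1}, {"tx": 0, "ty": 0, "tz": 0, "ax": 0, "ay": 0, "az": 0, "claw": 1}]'

```text
time: 11.48
eef_pos: [0.5474, -0.1582, 0.1701]
tool_rot: [0.001, 0.751, 0.66, 0.0]
contact_force: [-3.7, 0.7, 7.8]
grip_width: 0.294
finger_force: 80.4
```

```bash
python3 -c "
from h import *
s,r=rpt();print(np.degrees(np.arctan2(r[1,0],r[0,0])));rim()"
```

```text
t 11.48 p [ 0.5474 -0.1582  0.1701] R [[0.129, 0.992, 0.002], [0.992, -0.129, -0.002], [-0.002, 0.002, -1.0]] q [-0.43  0.34  1.67 -0.    1.13 -0.3 ] F [-3.7  0.7  7.8] M [0.16 0.66 0.21] w 0.294 80.4
82.6044030366101
dial offset from rest deg 0.31
```

send_rows --increments '[{"tx": 0, "ty": 0, "tz": 0, "ax": 0, "ay": 0, "az": 0, "claw": 0.3}, {"tx": 0, "ty": 0, "tz": 0, "ax": 0, "ay": 0, "az": 0, "claw": 0.3}, {"tx": 0, "ty": 0, "tz": 0, "ax": 0, "ay": 0, "az": 0, "claw": 0.3}, {"tx": 0, "ty": 0, "tz": 0, "ax": 0, "ay": 0, "az": 0, "claw": 0.3}, {"tx": 0, "ty": 0, "tz": -0.02, "ax": 0, "ay": 0, "az": 0, "claw": 0.3}, {"tx": 0, "ty": 0, "tz": -0.03, "ax": 0, "ay": 0, "az": 0, "claw": 0.3}, {"tx": 0, "ty": 0, "tz": -0.03, "ax": 0, "ay": 0, "az": 0, "claw": 0.3}, {"tx": 0, "ty": 0, "tz": 0, "ax": 0, "ay": 0, "az": 0, "claw": 0.3}]'

```text
time: 12.35
eef_pos: [0.5501, -0.1592, 0.2542]
tool_rot: [0.006, 0.751, 0.66, 0.003]
contact_force: [1.9, -0.9, 1.2]
grip_width: 0.701
finger_force: 0.0
```

```bash
python3 -c "
from h import *
s,r=rpt();rim()
b=np.radians(93.8);P=np.array([.5475,-.1565,.153])+[.095*np.cos(b),.095*np.sin(b),0]
print(P,r.T@(P-s['eef_pos']))
a=camera('side');cv2.imwrite('pics/s7.png',cv2.resize(a[150:265,285:385,::-1],None,fx=5,fy=5,interpolation=cv2.INTER_CUBIC))"
```

```text
t 12.35 p [ 0.5501 -0.1592  0.2542] R [[0.128, 0.992, 0.012], [0.992, -0.128, -0.005], [-0.004, 0.012, -1.0]] q [-0.43  0.24  1.61  0.    1.28 -0.3 ] F [ 1.9 -0.9  1.2] M [-0.   -0.04 -0.01] w 0.701 0.0
dial offset from rest deg 0.48
[ 0.54120398 -0.06170886  0.153     ] [ 0.09589946 -0.02255152  0.10057389]
```

View pics/s7.png

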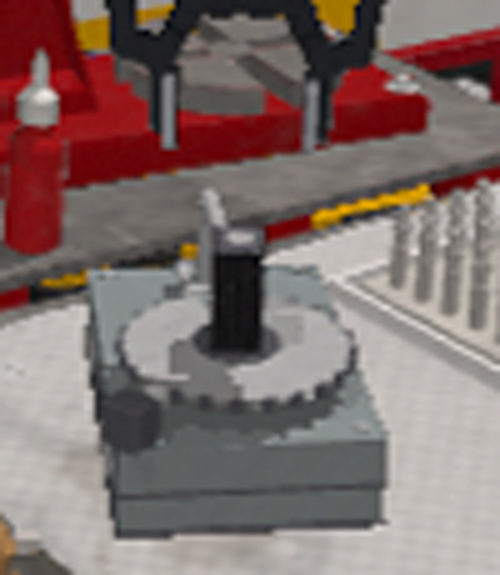

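The knob stays home on the spindle and the dial is within 0.5° of the rest. Next is the shackle: move over its bar and align with it.

send_rows --increments '[{"tx": 0.032, "ty": -0.0075, "tz": 0, "ax": 0, "ay": 0, "az": 0, "claw": 0.3}, {"tx": 0.032, "ty": -0.0075, "tz": 0, "ax": 0, "ay": 0, "az": 0, "claw": 0.3}, {"tx": 0.032, "ty": -0.0075, "tz": 0, "ax": 0, "ay": 0, "az": 0, "claw": 0.3}, {"tx": 0, "ty": 0, "tz": 0, "ax": 0, "ay": 0, "az": -5.6, "claw": 0.3}, {"tx": 0, "ty": 0, "tz": 0, "ax": 0, "ay": 0, "az": -5.6, "claw": 0.3}, {"tx": 0, "ty": 0, "tz": 0, "ax": 0, "ay": 0, "az": 0, "claw": 0.3}, {"tx": 0, "ty": 0, "tz": 0, "ax": 0, "ay": 0, "az": 0, "claw": 0.3}]'

```text
time: 13.18
eef_pos: [0.5359, -0.0593, 0.2457]
tool_rot: [-0.001, 0.684, 0.73, -0.001]
contact_force: [0.1, -0.1, -1.1]
grip_width: 0.7
finger_force: 0.0
```

```bash
python3 -c "
from h import *
s,r=rpt();print(np.degrees(np.arctan2(r[1,0],r[0,0])));print('bar',onz('top',301.2,200.6,.1))
print(r.T@(np.array([.5412,-.0617,.150])-s['eef_pos']))"
```

```text
t 13.18 p [ 0.5359 -0.0593  0.2457] R [[-0.065, 0.998, -0.003], [0.998, 0.065, 0.001], [0.001, -0.003, -1.0]] q [-0.27  0.19  1.69 -0.    1.27 -0.34] F [ 0.1 -0.1 -1.1] M [ 0.02  0.01 -0.04] w 0.7 0.0
93.69993690520705
bar [ 0.53890832 -0.05618166  0.1       ]
[-0.00284688  0.00542186  0.09572752]
```

send_rows --increments '[{"tx": -0.002, "ty": 0.0055, "tz": 0.02, "ax": 0, "ay": 0, "az": 0, "claw": 0.3}, {"tx": 0, "ty": 0, "tz": 0.03, "ax": 0, "ay": 0, "az": 0, "claw": 0.3}, {"tx": 0, "ty": 0, "tz": 0.03, "ax": 0, "ay": 0, "az": 0, "claw": 0.3}, {"tx": 0, "ty": 0, "tz": 0.0155, "ax": 0, "ay": 0, "az": 0, "claw": 0.3}, {"tx": 0, "ty": 0, "tz": 0, "ax": 0, "ay": 0, "az": 0, "claw": 0.3}]'

```text
time: 13.6
eef_pos: [0.5385, -0.0608, 0.1464]
tool_rot: [-0.005, 0.684, 0.729, -0.003]
contact_force: [-0.7, -0.1, -0.9]
grip_width: 0.695
finger_force: 0.0
```

send_rows --increments '[{"tx": 0, "ty": 0, "tz": 0, "ax": 0, "ay": 0, "az": 0, "claw": 1}, {"tx": 0, "ty": 0, "tz": 0, "ax": 0, "ay": 0, "az": 0, "claw": 1}, {"tx": 0, "ty": 0, "tz": 0, "ax": 0, "ay": 0, "az": 0, "claw": 1}, {"tx": 0, "ty": 0, "tz": 0, "ax": 0, "ay": 0, "az": 0, "claw": 1}, {"tx": 0, "ty": 0, "tz": 0, "ax": 0, "ay": 0, "az": 0, "claw": 1}, {"tx": 0, "ty": 0, "tz": 0, "ax": 0, "ay": 0, "az": 0, "claw": 1}, {"tx": 0, "ty": 0, "tz": 0, "ax": 0, "ay": 0, "az": 0, "claw": 1}]' --grip_force 60

```text
time: 14.18
eef_pos: [0.5434, -0.0616, 0.1535]
tool_rot: [0.002, 0.683, 0.73, 0.001]
contact_force: [-0.2, -0.5, 6.0]
grip_width: 0.095
finger_force: 58.8
```

```bash
python3 -c "
from h import *
s,r=rpt();rim()"
```

```text
t 14.18 p [ 0.5434 -0.0616  0.1535] R [[-0.067, 0.998, 0.003], [0.998, 0.067, -0.001], [-0.001, 0.003, -1.0]] q [-0.27  0.32  1.74 -0.    1.08 -0.34] F [-0.2 -0.5  6. ] M [-0.05  0.1   0.02] w 0.095 58.8
dial offset from rest deg 0.47
```

The bar is gripped. I'll lift gently first and watch the force.

send_rows --increments '[{"tx": 0, "ty": 0, "tz": -0.004, "ax": 0, "ay": 0, "az": 0, "claw": 1}, {"tx": 0, "ty": 0, "tz": -0.004, "ax": 0, "ay": 0, "az": 0, "claw": 1}, {"tx": 0, "ty": 0, "tz": -0.004, "ax": 0, "ay": 0, "az": 0, "claw": 1}, {"tx": 0, "ty": 0, "tz": -0.004, "ax": 0, "ay": 0, "az": 0, "claw": 1}, {"tx": 0, "ty": 0, "tz": 0, "ax": 0, "ay": 0, "az": 0, "claw": 1}]'

```text
time: 14.8
eef_pos: [0.5425, -0.0612, 0.1685]
tool_rot: [0.0, 0.683, 0.73, 0.0]
contact_force: [-0.7, 0.2, -2.1]
grip_width: 0.092
finger_force: 58.5
```

```bash
python3 -c "
from h import *
s,r=rpt()"
```

```text
t 14.8 p [ 0.5425 -0.0612  0.1685] R [[-0.067, 0.998, 0.001], [0.998, 0.067, -0.0], [-0.0, 0.001, -1.0]] q [-0.27  0.3   1.73  0.    1.11 -0.34] F [-0.7  0.2 -2.1] M [ 0.03 -0.02  0.06] w 0.092 58.5
```

Only the shackle's weight shows, so it's free. I'll raise it to 10 cm.

send_rows --increments '[{"tx": 0, "ty": 0, "tz": -0.006, "ax": 0, "ay": 0, "az": 0, "claw": 1}, {"tx": 0, "ty": 0, "tz": -0.008, "ax": 0, "ay": 0, "az": 0, "claw": 1}, {"tx": 0, "ty": 0, "tz": -0.012, "ax": 0, "ay": 0, "az": 0, "claw": 1}, {"tx": 0, "ty": 0, "tz": -0.013, "ax": 0, "ay": 0, "az": 0, "claw": 1}, {"tx": 0, "ty": 0, "tz": -0.013, "ax": 0, "ay": 0, "az": 0, "claw": 1}, {"tx": 0, "ty": 0, "tz": -0.013, "ax": 0, "ay": 0, "az": 0, "claw": 1}, {"tx": 0, "ty": 0, "tz": -0.012, "ax": 0, "ay": 0, "az": 0, "claw": 1}, {"tx": 0, "ty": 0, "tz": -0.008, "ax": 0, "ay": 0, "az": 0, "claw": 1}, {"tx": 0, "ty": 0, "tz": 0, "ax": 0, "ay": 0, "az": 0, "claw": 1}, {"tx": 0, "ty": 0, "tz": 0, "ax": 0, "ay": 0, "az": 0, "claw": 1}, {"tx": 0, "ty": 0, "tz": 0, "ax": 0, "ay": 0, "az": 0, "claw": 1}, {"tx": 0, "ty": 0, "tz": 0, "ax": 0, "ay": 0, "az": 0, "claw": 1}]'

```text
time: 15.8
eef_pos: [0.5415, -0.061, 0.2516]
tool_rot: [-0.001, 0.683, 0.73, -0.001]
contact_force: [-0.2, -0.0, -1.5]
grip_width: 0.092
finger_force: 58.6
```

```bash
python3 -c "
from h import *
s,r=rpt();rim();print(np.abs(s['dq']).max())
a=camera('side');b=np.load('S.npy')
# shackle legs: greyish bright pixels at expected projected feet/bar; knob still dark
P=s['eef_pos'];x=r[:,0]
for nm,d in(('bar',-.0535),('legtop',-.075),('legmid',-.1),('foot',-.115),('below',-.14)):
    for k in(-.025,.025):
        u,v=proj('side',P+[0,0,d]+k*x);print(nm,k,round(u),round(v),a[round(v)-1:round(v)+2,round(u)-2:round(u)+5].mean((0,1)).round())
u,v=proj('side',np.array([.549,-.1585,.1]));print('knob',a[round(v),round(u)])"
```

```text
t 15.8 p [ 0.5415 -0.061   0.2516] R [[-0.067, 0.998, -0.002], [0.998, 0.067, 0.001], [0.001, -0.002, -1.0]] q [-0.27  0.19  1.67  0.    1.28 -0.34] F [-0.2 -0.  -1.5] M [-0.   -0.01 -0.01] w 0.092 58.6
dial offset from rest deg 0.48
0.0044134870884777536
bar -0.025 330 161 [97. 97. 98.]
bar 0.025 327 155 [92. 92. 93.]
legtop -0.025 330 169 [101.  98.  97.]
legtop 0.025 327 163 [104. 104. 105.]
legmid -0.025 329 178 [133. 117. 118.]
legmid 0.025 327 171 [108. 107. 106.]
foot -0.025 329 184 [114. 111. 109.]
foot 0.025 327 177 [123. 123. 122.]
below -0.025 329 192 [111. 106. 102.]
below 0.025 327 185 [110. 107. 106.]
knob [22 22 23]
```

```bash
python3 -c "
from workcell import *
print(finish_job())"
```

```text
the job is handed in; nothing more can be done
None
```

The job is handed in: the knob is home on the spindle, the dial reads within 0.5° of its 0 rest, and the shackle is held upright and still about 9.8 cm above its seat, at 15.8 s of the 64 s allowed.

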